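# Lock off the cooktop supply with a curved hook

### The job

Before the cooktop is worked on, lock off its yellow isolator box: take the red-handled hook and feed its curved pin through the steel ring on the front of the yellow box, swinging it round along its own curve until the ring sits at the middle of the curve with the pin square through it. Let go with the hook standing upright on its foot on the counter, and leave the blue-handled hook standing where it is.

Things in the scene. Friction and masses are not known exactly. Their poses are not given: they have to be found in the camera images.
- red_hook: red-handled hook, 0.35 kg. Foot 60 dia x 10 mm; square upright handle 32 x 32, faces along x, y, top 95 mm up: grip it from above, fingertips over 46 mm to clear the pin. Origin: underside of foot, on handle axis; z up. Dark pin 8 mm thick, level, 40 mm up, leaves along +x and curves to +y: arc radius 55, centre (0, 55), middle (55, 55) where it runs along +y, tip (14, 108) mm, 165 deg from handle axis
- blue_hook: bystander, to be left alone: the same kind of hook and the same size and frame as the red one, with a blue handle
- yellow_box_ring (a point): centre of the upright steel ring on the front of the fixed yellow box (yellow housing, red switch): 36 mm inside, 48 outside, 40 mm above the counter. y: ring's axis, level, the way through; x: level, into the box; box front 45 mm behind ring centre, 10 mm stem between. Box 90 deep, 110 wide, 85 high, switch to 104 mm. Boxes may swap left and right
- grey_box_ring (a point): bystander: the same ring on the grey box (grey housing, white switch), not the one to lock; axes and sizes as for the yellow box

How it is judged:
At the end, for the whole second after the job is handed in: Red hook still, upright (0.15 rad), foot on the counter (8 mm); in its frame the centre of the yellow box's ring is within 18 mm (x), 24 mm (y), 15 mm (z) of the middle of the curve (55, 55, 40) mm, and its y axis is within 0.42 rad of the ring's axis (x of yellow_box_ring in the frame of red_hook between 0.037 and 0.073 m and y of yellow_box_ring in the frame of red_hook between 0.031 and 0.079 m and z of yellow_box_ring in the frame of red_hook between 0.025 and 0.055 m and angle between the y axis of red_hook and the y axis of yellow_box_ring, either way round below 0.42 rad and angle between red_hook's own z axis and vertical below 0.15 rad and height (world z) of red_hook below 0.008 m and linear speed of red_hook below 0.02 m/s and angular speed of red_hook below 0.1 rad/s); the robot touches nothing.
It fails at once if the blue hook is moved by more than 25 mm or tipped (distance of blue_hook from where it was at the start of the episode above 0.025 m or angle between blue_hook's own z axis and vertical above 0.4 rad).
It also fails if it takes over 50 s, if anything falls off the work surface, if the arm or the gripper's body presses on something with over 40 N, if the wrist force passes 120 N, or if a joint passes its speed limit or range.

### The arm

A 7-joint arm with a two-finger parallel gripper is mounted at the origin on the work surface. World frame = base frame: x ahead of the robot, y to its left, z up, the work surface at z = 0. Lengths are in m, angles in rad, forces in N, time in s.
With the tool pointing down it reaches from about 0.425 to 0.925 m from the base axis. Payload 6.8 kg.
Tool frame: the origin (TCP) lies on the centre line of the jaws, within the pads' length; the fingertips stand 8 mm ahead of it and the grasp point (between the pads) lies 11 mm behind it (bot.tips_ahead is the distance from the TCP to the fingertips, in m); z points along the fingers, y is the line along which they close (so a half turn about z gives the same grasp; the last joint's range is limited). The gripper opens to 85 mm and grips with 20 to 120 N. Pads are 22 mm wide; open, the fingers measure 114 mm over their backs; the gripper's body (76 mm by 85 mm) begins 54 mm behind the grasp point. The pads swing forward as they close: fully open they stand 13 mm farther back than shut.
Start: joints at [-1.215, 0.477, 0.022, 1.555, -0.011, 1.109, -0.083], TCP at [0.302, 0.604, 0.239] pointing down, gripper open.
Joint ranges: [-2.96, 2.96], [-0.34, 2.1], [-1.41, 1.46], [0.24, 2.44], [-1.37, 4.51], [0.17, 1.92], [-2.96, 2.96]. Speed limits (rad/s): [2.39, 2.39, 3.14, 3.14, 3.14, 3.14, 3.14].

### API

Orientations are given as a unit quaternion [w, x, y, z].
In Python, from station import bot gives the robot as it stands.
- The arm moves only by the tool send_rows, never from a script. Its argument "deltas" is text: rows parted by semicolons, each of 4 numbers parted by spaces: the shift along the tool's x, y, z in m, then the turn about the tool's z in degrees. In form: x y z spin; .... A call has 1 to 5 rows; each row is the pose to reach, as a shift and turn from the pose commanded when the call began, along the tool's axes at that moment; what a row does not reach only later rows make up. A row lasts 1/10 s, in which the tool goes at most 50 mm and 8.59 degrees, less where a joint would pass 70% of its speed; a pose out of reach is approached as far as the arm can. A call with a gripper value outside its range is refused whole. "claw" is the opening, from 0 (shut) to 1 (fully open), set as the call begins (left out, the last holds). The fingers move at their own pace and stop on an object; "force" is the grip in N (left out, the last holds). Time passes only in rows, so rows that repeat a pose let the fingers close. It gives the time, the measured TCP pose, the force, the opening and the grip force at its end, in the units of the state.
- bot.get_obs(): the state, without advancing time (a new reading comes with each control period).
- bot.read_camera(name): name is "scene" or "side" or "wrist"; returns a dict with "img" (420x560x3 uint8, red, green, blue), "depth" (420x560 float32, m along the optical axis (not along the pixel's ray), 0 where there is no reading), "fx", "fy", "cx", "cy" (pixels), "camera_from_world" (4x4, takes a point from world to camera coordinates). Camera axes: x right, y up, looking along -z (the intrinsics and any distortion apply to the point x, -y, -z); pixel columns grow to the right and rows downward; lengths in m; the calibration is good to about 2 mm. A picture is of the moment at which its call begins.
- bot.hand_in(): hands the job in; it is judged then, once.
Trained networks look in a picture, given as the dict that the camera call returned (one of the last four; its "shot" number tells which), for a name from the list of things; names that differ only in an ending like _2 or _b are one class to them, and where a whole thing is asked for, a point or a joint stands for the part that bears it (a point fixed in the world has none). Each returns a list of dicts, best first, with "confidence" (0 to 1); they miss things now and then, are a little off and sometimes report something else, mostly with a low value. They report only what shows in the picture. A call takes as long as a camera call.
- bot.masks_of(picture, query): "mask" (420x560 bool, what is visible of it).
- bot.landmark_of(picture, query): "xyz" ([x, y, z] in m, in world coordinates, good to about 4 mm: a listed point, or the origin of a listed thing).
The state is a dict: "t": time; "q": joint angles; "joint_vel": joint speeds; "joint_torque": joint torques, N m; "eef_pos": TCP position; "tool_rot": TCP orientation; "contact_force": force on the tool from outside, world axes, zero at the start; "torque": the same for the moment, N m; "gripper_width": opening from 0.0 (shut) to 1.0 (fully open); "grasp_force": force on a finger pad.
Only numpy, scipy, OpenCV 4.12 (cv2) and the standard library are available. Lean on these libraries where they do the work, as an engineer would, in place of code of your own. Each camera call takes 0.05 s, during which the arm holds its last target. There are 200 camera calls.

## Working session

There is one attempt and no reset: what is moved stays moved. The work goes in short steps, Python scripts to look and compute and a tool call to move; the robot and the scene stay as the last step left them, time stands still between calls to the robot, and variables do not carry over. Pictures are saved under pics/ and viewed, at most 10 in all, crops included, and the job is handed in when it is done.

Besides the shell and the picture viewer there is one more tool, called after "Request:" by a JSON object that holds its "method" and its "body", one argument or row to a line. send_rows: Moves the arm, as the interface text tells. Its arguments: {"type":"object","properties":{"deltas":{"type":"string"},"claw":{"type":"number"},"force":{"type":"number"}},"required":["deltas"]}

```bash
mkdir -p pics
cat > h.py <<'E'
import numpy as np, cv2
from station import bot
def save(p,n): cv2.imwrite('pics/'+n,cv2.cvtColor(p['img'],cv2.COLOR_RGB2BGR))
def pts(p,mask):
    v,u=np.nonzero(mask&(p['depth']>0)); d=p['depth'][v,u]
    c=np.c_[(u-p['cx'])/p['fx']*d,-(v-p['cy'])/p['fy']*d,-d,np.ones(len(d))]
    return (c@np.linalg.inv(p['camera_from_world']).T)[:,:3]
E
python3 - <<'E'
from h import *
o=bot.get_obs(); print(o['t'],o['eef_pos'],o['tool_rot'],o['gripper_width'])
ps=[]
for c in ('scene','side'):
    p=bot.read_camera(c); ps.append(p['img'])
    for n in ('red_hook','blue_hook','yellow_box_ring','grey_box_ring'):
        r=bot.landmark_of(p,n)
        for k in r[:2]: print(c,n,np.round(k['xyz'],4),round(k['confidence'],2))
    save(p,c+'1.png')
    for n in ('red_hook','blue_hook'):
        for k in bot.masks_of(p,n)[:1]:
            P=pts(p,k['mask']); print(n,k['confidence'],len(P))
            t=P[(P[:,2]>.088)]; print(' top',t.mean(0).round(4),np.ptp(t,0).round(3))
            t=P[(P[:,2]>.034)&(P[:,2]<.048)]
            print(t[::max(1,len(t)//15)].round(3).tolist())
E
```

```text
0.0 [0.30171026 0.60316147 0.23833253] [-1.64507391e-04  2.29833201e-01  9.73229604e-01 -9.00266588e-04] 0.9999204261790314
scene red_hook [ 4.994e-01 -3.752e-01  1.000e-04] 0.88
scene blue_hook [ 0.4764  0.3598 -0.0036] 0.92
scene yellow_box_ring [0.6415 0.181  0.0412] 0.8
scene grey_box_ring [ 0.6282 -0.0801  0.0369] 0.8
red_hook 0.64 2003
 top [ 0.5046 -0.3736  0.0936] [0.039 0.036 0.009]
[[0.485, -0.381, 0.046], [0.519, -0.374, 0.045], [0.515, -0.376, 0.041], [0.505, -0.388, 0.041], [0.501, -0.4, 0.044], [0.512, -0.39, 0.037], [0.505, -0.42, 0.043], [0.517, -0.432, 0.044], [0.525, -0.441, 0.041], [0.543, -0.444, 0.042], [0.548, -0.448, 0.04], [0.573, -0.439, 0.043], [0.579, -0.439, 0.044], [0.586, -0.436, 0.043], [0.595, -0.432, 0.043], [0.587, -0.435, 0.037]]
blue_hook 0.86 714
 top [0.4815 0.352  0.0929] [0.04  0.039 0.008]
[[0.462, 0.348, 0.047], [0.46, 0.353, 0.036], [0.496, 0.352, 0.045], [0.489, 0.349, 0.041], [0.483, 0.338, 0.041], [0.475, 0.324, 0.042], [0.501, 0.357, 0.035], [0.478, 0.3, 0.044], [0.493, 0.287, 0.044], [0.504, 0.277, 0.042], [0.512, 0.278, 0.038], [0.527,
[... 501 characters left out ...]
, 0.044], [0.494, -0.393, 0.043], [0.494, -0.4, 0.044], [0.498, -0.408, 0.045], [0.554, -0.445, 0.043], [0.549, -0.447, 0.043], [0.53, -0.439, 0.044], [0.506, -0.427, 0.044], [0.541, -0.449, 0.043], [0.524, -0.445, 0.045], [0.52, -0.441, 0.042]]
blue_hook 0.97 441
 top [0.4716 0.3502 0.0948] [0.034 0.042 0.011]
[[0.495, 0.36, 0.039], [0.479, 0.347, 0.044], [0.466, 0.344, 0.046], [0.459, 0.351, 0.041], [0.471, 0.333, 0.045], [0.463, 0.344, 0.039], [0.483, 0.343, 0.035], [0.462, 0.328, 0.043], [0.539, 0.274, 0.045], [0.472, 0.313, 0.043], [0.466, 0.316, 0.04], [0.48, 0.301, 0.042], [0.504, 0.281, 0.044], [0.47, 0.311, 0.037], [0.479, 0.286, 0.046], [0.498, 0.283, 0.042], [0.516, 0.279, 0.038]]
```

```bash
cat >> h.py <<'E'
from scipy.optimize import least_squares
def hookfit(P,x0):
    # P: all hook points; handle pts square 32, pin arc; params ox,oy,yaw
    z=P[:,2]; pin=P[(z>.034)&(z<.047)]
    d=np.hypot(*(pin[:,:2]-x0[:2]).T); pin=pin[(d>.03)&(d<.125)]
    H=P[(z>.052)&(z<.099)]; H=H[np.hypot(*(H[:,:2]-x0[:2]).T)<.032]
    side=H[H[:,2]<.088]
    def res(q):
        c,s=np.cos(q[2]),np.sin(q[2]); R=np.array([[c,-s],[s,c]])
        a=(pin[:,:2]-q[:2])@R-[0,.055]
        b=(side[:,:2]-q[:2])@R
        ra=np.hypot(*a.T)-.055
        rb=np.abs(b).max(1)-.016
        return np.r_[ra/.003,rb/.003*np.sqrt(max(1,len(pin))/max(1,len(side)))]
    r=least_squares(res,x0,loss='soft_l1')
    return r.x,len(pin),len(side),r.cost/(len(pin)+len(side))
E
python3 - <<'E'
from h import *
A={'red_hook':[],'blue_hook':[]};Y={}
for c in ('scene','side'):
    p=bot.read_camera(c)
    for n in A:
        for k in bot.masks_of(p,n)[:1]: A[n].append(pts(p,k['mask']))
        x0=dict(red_hook=[.4995,-.372,-1.57],blue_hook=[.476,.356,-1.57])[n]
        print(c,n,hookfit(A[n][-1],x0))
    P=pts(p,p['depth']>0)
    for n,y0,x in (('yellow',.18,.637),('grey',-.08,.626)):
        b=P[(np.abs(P[:,1]-y0)<.11)&(np.abs(P[:,0]-x-.09)<.14)]
        t=b[(b[:,2]>.078)&(b[:,2]<.09)]
        if len(t)>50: print(c,n,'top',len(t),cv2.minAreaRect((t[:,:2]*1000).astype(np.float32)))
        f=b[(b[:,2]>.01)&(b[:,2]<.075)&(b[:,0]<x+.075)&(b[:,0]>x+.025)&(np.abs(b[:,1]-y0)<.06)]
        l=cv2.fitLine(f[:,:2].astype(np.float32),cv2.DIST_HUBER,0,.002,.001).ravel()
        print(' front',len(f),l)
        r=b[(b[:,2]>.012)&(b[:,2]<.07)&(b[:,0]<x+.022)&(b[:,0]>x-.03)&(np.abs(b[:,1]-y0)<.03)]
        if len(r): print(' ring',len(r),r.mean(0),r.min(0),r.max(0),cv2.fitLine(r[:,:2].astype(np.float32),cv2.DIST_HUBER,0,.002,.001).ravel())
for n,x0 in dict(red_hook=[.4995,-.372,-1.57],blue_hook=[.476,.356,-1.57]).items(): print(n,hookfit(np.vstack(A[n]),x0))
E
```

```text
scene red_hook (array([ 0.5018909 , -0.37054553, -1.94783945]), 371, 412, np.float64(0.13775480413972208))
scene blue_hook (array([ 0.48007527,  0.35811003, -2.14435188]), 89, 190, np.float64(0.15672020016987379))
scene yellow top 827 ((725.790771484375, 194.51712036132812), (89.565673828125, 116.27843475341797), 12.869346618652344)
 front 240 [ 0.6209508  -0.78384954  0.6986873   0.14037485]
 ring 129 [0.63709606 0.17375176 0.04059398] [0.61598394 0.16297772 0.0172927 ] [0.65863828 0.1809473  0.06387572] [0.9759219  0.21812001 0.63709605 0.17375176]
scene grey top 1538 ((715.1842041015625, -100.77645111083984), (111.77978515625, 90.73966217041016), 78.96182250976562)Traceback (most recent call last):
  File "<stdin>", line 15, in <module>
cv2.error: OpenCV(4.12.0) /io/opencv/modules/imgproc/src/linefit.cpp:50: error: (-215:Assertion failed) count > 0 in function 'fitLine2D_wods'
```

View pics/scene1.png

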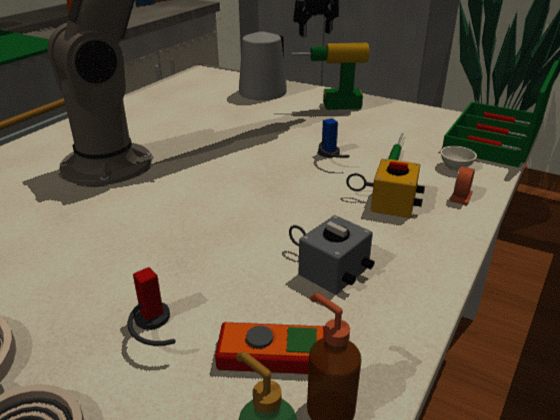

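View pics/side1.png

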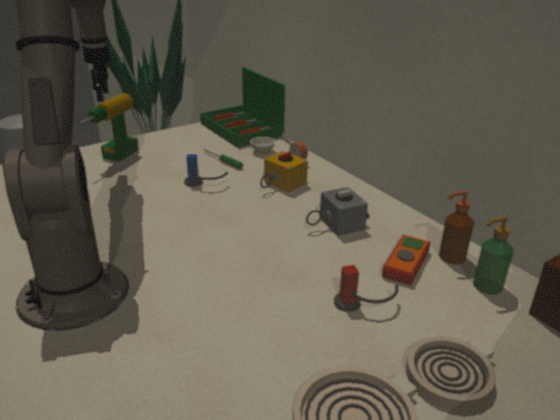

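Both pictures agree with the networks. In the scene view, the red hook is at about (148,300), with its pin curving below and to the right. The yellow box is at (397,187) with its ring at (357,183), the grey box at (335,250), and the blue hook at (330,140). The hook must enter with its y along the ring's axis, and its handle ends on the robot side, right of the ring.

```bash
cat >> h.py <<'E'
from scipy.spatial.transform import Rotation as Ro
def rot(o): w,x,y,z=o['tool_rot']; return Ro.from_quat([x,y,z,w]).as_matrix()
def go(pos,alpha,cmd=None):
    """tool-axis shift and spin to bring the TCP to pos with tool y at world angle alpha (deg)"""
    o=bot.get_obs(); R=rot(o); d=R.T@(np.array(pos)-o['eef_pos'])
    a=np.degrees(np.arctan2(R[1,1],R[0,1])); da=(alpha-a+180)%360-180
    print('t',round(o['t'],2),'pos',o['eef_pos'].round(4),'alpha',round(a,2),'q7',round(o['q'][6],2),'-> shift',d.round(4),'spin',round(-da,2))
E
python3 -c "
from h import *
go([.6,.15,.24],20)"
```

```text
t 0.85 pos [0.3019 0.6037 0.2393] alpha 63.43 q7 -0.08 -> shift [-0.4695 -0.2725 -0.0007] spin 43.43
```

Request:
{"method": "send_rows", "body": {
  "deltas": "-0.235 -0.136 0 22;-0.235 -0.136 0 22;-0.235 -0.136 0 22;-0.235 -0.136 0 22;-0.235 -0.136 0 22",
  "claw": 1
}}

```text
t: 1.35
eef_pos: [0.4403, 0.3933, 0.2396]
tool_rot: [0.0, 0.411, 0.912, 0.0]
contact_force: [1.1, 0.3, 0.0]
gripper_width: 0.998
grasp_force: 0.0
```

```bash
python3 -c "
from h import *
go([.6,.1,.24],20);go([.6,-.1,.22],0);go([.5019,-.3706,.2],-21.6)"
```

```text
t 1.35 pos [0.4403 0.3933 0.2396] alpha 41.44 q7 -0.05 -> shift [-0.3256 -0.0743 -0.0005] spin 21.44
t 1.35 pos [0.4403 0.3933 0.2396] alpha 41.44 q7 -0.05 -> shift [-0.4755 -0.2067  0.0194] spin 41.44
t 1.35 pos [0.4403 0.3933 0.2396] alpha 41.44 q7 -0.05 -> shift [-0.6134 -0.4593  0.0393] spin 63.04
```

Request:
{"method": "send_rows", "body": {
  "deltas": "-0.22 -0.06 0 22;-0.22 -0.06 0 22;-0.22 -0.06 0 22;-0.22 -0.06 0 22;-0.22 -0.06 0 22"
}}

```text
t: 1.85
eef_pos: [0.5417, 0.1854, 0.2398]
tool_rot: [0.001, 0.58, 0.815, -0.0]
contact_force: [-0.3, 0.7, -1.1]
gripper_width: 0.999
grasp_force: 0.0
```

```bash
python3 -c "
from h import *
go([.56,-.05,.22],0);go([.5019,-.3706,.2],-21.6)"
```

```text
t 1.85 pos [0.5417 0.1854 0.2398] alpha 19.13 q7 0.01 -> shift [-0.2283 -0.0599  0.0201] spin 19.13
t 1.85 pos [0.5417 0.1854 0.2398] alpha 19.13 q7 0.01 -> shift [-0.5121 -0.2199  0.0404] spin 40.73
```

Request:
{"method": "send_rows", "body": {
  "deltas": "-0.23 -0.06 0.02 20;-0.23 -0.06 0.02 20;-0.23 -0.06 0.02 20;-0.23 -0.06 0.02 20;-0.23 -0.06 0.02 20"
}}

```text
t: 2.35
eef_pos: [0.5597, -0.05, 0.2195]
tool_rot: [0.0, 0.711, 0.703, -0.0]
contact_force: [0.3, 0.9, -0.1]
gripper_width: 1.003
grasp_force: 0.0
```

```bash
python3 -c "
from h import *
go([.49,-.28,.25],-21.6)"
```

```text
t 2.35 pos [ 0.5597 -0.05    0.2195] alpha -0.7 q7 0.14 -> shift [-0.2309 -0.0669 -0.0304] spin 20.9
```

Stop short of the hook for a wrist view.

Request:
{"method": "send_rows", "body": {
  "deltas": "-0.23 -0.067 -0.03 21;-0.23 -0.067 -0.03 21;-0.23 -0.067 -0.03 21;-0.23 -0.067 -0.03 21;-0.23 -0.067 -0.03 21"
}}

```text
t: 2.85
eef_pos: [0.4894, -0.2786, 0.25]
tool_rot: [0.001, 0.827, 0.562, 0.0]
contact_force: [0.0, -0.3, 0.7]
gripper_width: 0.999
grasp_force: 0.0
```

Run:
```python
from h import *
p=bot.read_camera('wrist'); save(p,'w1.png')
print(bot.landmark_of(p,'red_hook')[:1])
m=bot.masks_of(p,'red_hook')[:1]
if m:
    P=pts(p,m[0]['mask']); print(hookfit(P,[.502,-.3706,-1.948]))
    t=P[(P[:,2]>.09)&(P[:,2]<.1)]; print(t.mean(0),cv2.minAreaRect((t[:,:2]*1000).astype(np.float32)))
go([.5019,-.3706,.056],-21.6)
```

```text
[{'xyz': [0.5007, -0.367, 0.003], 'confidence': 0.8}]
(array([ 0.49770229, -0.36987204, -1.89440294]), 425, 527, np.float64(0.0862071198294688))
[ 0.49883145 -0.36756585  0.09514572] ((498.728759765625, -369.1438903808594), (31.476404190063477, 31.477651596069336), 68.89506530761719)
t 3.0 pos [ 0.4892 -0.2795  0.2501] alpha -21.94 q7 0.25 -> shift [-0.0796  0.0455  0.1943] spin -0.34
```

View pics/w1.png

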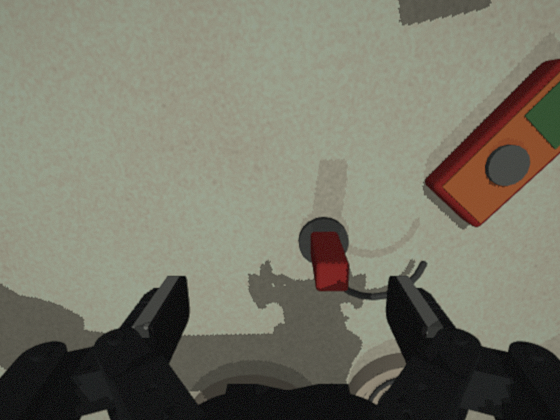

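The wrist view shows the red handle at (332,265). The pin bends right under the right finger's side and the jaws are square to the handle. The refined handle axis is (0.4985, -0.3695), yaw about -110.5°.

```bash
python3 -c "
from h import *
go([.4985,-.3695,.15],-20.5)"
```

```text
t 3.0 pos [ 0.4892 -0.2795  0.2501] alpha -21.94 q7 0.25 -> shift [-0.08    0.0421  0.1003] spin -1.44
```

Request:
{"method": "send_rows", "body": {
  "deltas": "-0.04 0.021 0.03 -0.7;-0.08 0.042 0.06 -1.4;-0.08 0.042 0.1 -1.4;-0.08 0.042 0.1 -1.4;-0.08 0.042 0.1 -1.4"
}}

```text
t: 3.5
eef_pos: [0.5006, -0.3641, 0.1489]
tool_rot: [-0.001, 0.82, 0.573, -0.0]
contact_force: [0.8, 0.7, 1.6]
gripper_width: 0.999
grasp_force: 0.0
```

Run:
```python
from h import *
go([.4985,-.3695,.056],-20.5)
p=bot.read_camera('wrist')
m=bot.masks_of(p,'red_hook')[:1]
if m:
    P=pts(p,m[0]['mask']); print(hookfit(P,[.4985,-.3695,-1.92]))
    t=P[(P[:,2]>.09)&(P[:,2]<.1)]; print(len(t), t.mean(0) if len(t) else '')
```

```text
t 3.5 pos [ 0.5006 -0.3641  0.1489] alpha -20.09 q7 0.5 -> shift [-0.0059  0.      0.0928] spin 0.41
(array([ 0.49758899, -0.36950041, -1.89489825]), 1317, 771, np.float64(0.11794787929968507))
2540 [ 0.49914117 -0.36776537  0.09506676]
```

Request:
{"method": "send_rows", "body": {
  "deltas": "-0.005 0 0.03 0;-0.005 0 0.06 0;-0.005 0 0.092 0;-0.005 0 0.092 0;-0.005 0 0.092 0"
}}

```text
t: 4.1
eef_pos: [0.4998, -0.3703, 0.0592]
tool_rot: [0.001, 0.82, 0.573, 0.001]
contact_force: [-0.7, -0.2, 0.2]
gripper_width: 1.0
grasp_force: 0.0
```

Request:
{"method": "send_rows", "body": {
  "deltas": "0 0 0 0;0 0 0 0;0 0 0 0;0 0 0 0;0 0 0 0",
  "claw": 0,
  "force": 60
}}

```text
t: 4.6
eef_pos: [0.4993, -0.3708, 0.0583]
tool_rot: [0.001, 0.82, 0.572, 0.0]
contact_force: [-0.2, 1.1, 6.2]
gripper_width: 0.364
grasp_force: 59.7
```

Request:
{"method": "send_rows", "body": {
  "deltas": "0 0 0 0;0 0 0 0;0 0 0 0"
}}

```text
t: 4.9
eef_pos: [0.4992, -0.3708, 0.0583]
tool_rot: [0.001, 0.82, 0.572, 0.0]
contact_force: [-0.6, 0.6, 6.4]
gripper_width: 0.368
grasp_force: 59.8
```

Run:
```python
from h import *
go([.4985,-.3695,.056],-20.5)
p=bot.read_camera('wrist')
m=bot.masks_of(p,'red_hook')[:1]
if m:
    P=pts(p,m[0]['mask']); print(hookfit(P,[.4985,-.3695,-1.92]))
```

```text
t 4.9 pos [ 0.4992 -0.3708  0.0583] alpha -20.17 q7 0.58 -> shift [ 0.001  -0.0011  0.0023] spin 0.33
(array([ 0.49711798, -0.36910485, -1.89008367]), 1234, 3177, np.float64(0.04923129118247082))
```

Request:
{"method": "send_rows", "body": {
  "deltas": "0 0 -0.025 0;0 0 -0.05 0;0 0 -0.08 0;0 0 -0.1 0;0 0 -0.1 0"
}}

```text
t: 5.5
eef_pos: [0.4996, -0.3716, 0.1597]
tool_rot: [0.002, 0.82, 0.572, 0.001]
contact_force: [-0.3, -0.6, -3.2]
gripper_width: 0.369
grasp_force: 60.9
```

```bash
python3 -c "
from h import *
go([.55,.064,.158],12.7)"
```

```text
t 5.5 pos [ 0.4996 -0.3716  0.1597] alpha -20.19 q7 0.51 -> shift [ 0.4262 -0.103   0.001 ] spin -32.89
```

Request:
{"method": "send_rows", "body": {
  "deltas": "0.03 -0.007 0 -2;0.07 -0.017 0 -5;0.11 -0.027 0 -8;0.15 -0.036 0 -11;0.19 -0.046 0 -14"
}}

```text
t: 6.0
eef_pos: [0.5199, -0.1742, 0.1557]
tool_rot: [-0.001, 0.743, 0.669, -0.001]
contact_force: [0.7, -0.4, -3.0]
gripper_width: 0.37
grasp_force: 60.8
```

```bash
python3 -c "
from h import *
go([.55,.064,.158],12.7)"
```

```text
t 6.0 pos [ 0.5199 -0.1742  0.1557] alpha -6.05 q7 0.37 -> shift [ 0.24    0.0049 -0.0023] spin -18.75
```

Request:
{"method": "send_rows", "body": {
  "deltas": "0.05 0.001 -0.002 -4;0.1 0.002 -0.002 -8;0.15 0.003 -0.002 -12;0.2 0.004 -0.002 -15;0.24 0.005 -0.002 -19"
}}

```text
t: 6.5
eef_pos: [0.5505, 0.0654, 0.1576]
tool_rot: [-0.001, 0.622, 0.783, -0.001]
contact_force: [1.3, 0.1, -3.4]
gripper_width: 0.371
grasp_force: 60.8
```

Request:
{"method": "send_rows", "body": {
  "deltas": "0 0 0 0;0 0 0 0"
}}

```text
t: 6.7
eef_pos: [0.5506, 0.063, 0.1577]
tool_rot: [-0.001, 0.623, 0.783, -0.001]
contact_force: [-0.0, -1.6, -2.5]
gripper_width: 0.369
grasp_force: 60.7
```

```bash
cat > look.py <<'E'
from h import *
import sys
tag=sys.argv[1]
for c in ('wrist','scene','side'):
    p=bot.read_camera(c); save(p,f'{c}_{tag}.png')
    for n in ('yellow_box_ring','red_hook'):
        for k in bot.landmark_of(p,n)[:1]: print(c,n,np.round(k['xyz'],4),round(k['confidence'],2))
    P=pts(p,p['depth']>0); x=.637;y0=.18
    b=P[(np.abs(P[:,1]-y0)<.1)&(P[:,0]>.64)&(P[:,0]<.8)]
    t=b[(b[:,2]>.08)&(b[:,2]<.089)]
    if len(t)>50:
        (cx,cy),s,a=cv2.minAreaRect((t[:,:2]*1000).astype(np.float32)); print(' top',len(t),(round(cx,1),round(cy,1)),np.round(s,1),round(a,1))
    r=P[(P[:,2]>.014)&(P[:,2]<.067)&(P[:,0]<x+.022)&(P[:,0]>x-.03)&(np.abs(P[:,1]-.1755)<.018)]
    if len(r)>20: print(' ring',len(r),r.mean(0).round(4),((r.min(0)+r.max(0))/2).round(4),np.ptp(r,0).round(3))
    for k in bot.masks_of(p,'red_hook')[:1]:
        P=pts(p,k['mask']); o=bot.get_obs(); h=P[:,2]-(o['eef_pos'][2]-.0583); P[:,2]=h
        R=rot(o); a=np.arctan2(R[1,1],R[0,1])-np.pi/2
        f=hookfit(P,[*o['eef_pos'][:2],a]); print(' hook',f[0].round(4),'tcp',o['eef_pos'].round(4),a.round(4),f[1:])
E
python3 look.py a; python3 -c "
from h import *
go([.55,.064,.158],12.7)"
```

```text
wrist yellow_box_ring [0.6319 0.1758 0.0387] 0.92
wrist red_hook [0.5495 0.0661 0.1015] 0.81
 top 1571 (684.1, 164.7) [14.  67.7] 25.0
 ring 937 [0.6323 0.1759 0.052 ] [0.6351 0.1783 0.043 ] [0.048 0.018 0.046]
 hook [ 0.5476  0.064  -1.3114] tcp [0.5512 0.06   0.1588] -1.3498 (1227, 3242, np.float64(0.05005596602741879))
scene yellow_box_ring [0.6415 0.1776 0.0404] 0.59
scene red_hook [0.5499 0.0579 0.0989] 0.79
 top 769 (725.6, 194.7) [ 89.7 115.3] 13.0
 ring 131 [0.6375 0.174  0.0404] [0.6372 0.1741 0.0413] [0.044 0.015 0.048]
 hook [ 0.5528  0.0606 -1.4065] tcp [0.5517 0.061  0.1593] -1.3484 (207, 213, np.float64(0.16575767259982085))
side yellow_box_ring [0.6335 0.1802 0.0393] 0.95
side red_hook [0.5534 0.0642 0.1052] 0.77
 top 285 (719.8, 193.6) [ 97.2 112. ] 14.8
 hook [ 0.5484  0.0612 -1.3792] tcp [0.5517 0.0617 0.1594] -1.3473 (98, 117, np.float64(0.2664600158374747))
t 7.3 pos [0.5517 0.0617 0.1594] alpha 12.81 q7 0.19 -> shift [ 0.0026 -0.0011  0.0014] spin 0.11
```

View pics/wrist_a.png

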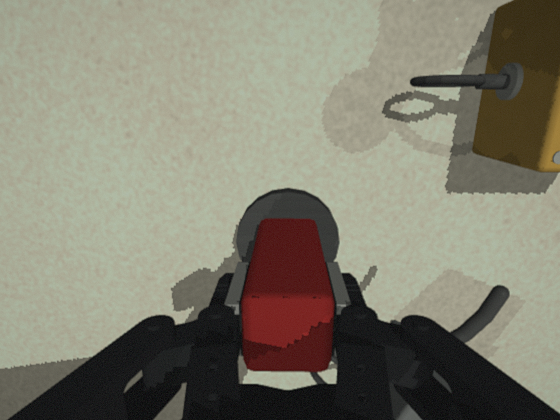

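The wrist view shows the ring edge-on at (450,82), lined up with the jaws' closing line, so the yaw is right. The held hook is upright, with its pin tip at (500,293). Ring is about (0.635, 0.175), axis yaw 12.8°. Next I lower the hook, then advance along the ring's axis.

```bash
python3 -c "
from h import *
go([.5477,.0629,.063],12.8)"
```

```text
t 7.3 pos [0.5517 0.0617 0.1594] alpha 12.81 q7 0.19 -> shift [ 0.0021 -0.0036  0.0964] spin 0.01
```

Request:
{"method": "send_rows", "body": {
  "deltas": "0.002 -0.003 0.03 0;0.002 -0.003 0.06 0;0.002 -0.003 0.085 0;0.002 -0.003 0.096 0;0.002 -0.003 0.096 0"
}}

```text
t: 7.8
eef_pos: [0.5474, 0.0629, 0.0621]
tool_rot: [-0.001, 0.624, 0.782, -0.001]
contact_force: [0.0, -0.5, -2.7]
gripper_width: 0.366
grasp_force: 60.7
```

Request:
{"method": "send_rows", "body": {
  "deltas": "0 0 0 0"
}}

```text
t: 7.9
eef_pos: [0.5491, 0.0631, 0.0641]
tool_rot: [0.0, 0.624, 0.782, 0.0]
contact_force: [-0.8, 0.4, -2.7]
gripper_width: 0.368
grasp_force: 60.7
```

```bash
python3 -c "
from h import *
go([.5278,.1506,.062],12.8)"
```

```text
t 7.9 pos [0.5491 0.0631 0.0641] alpha 12.82 q7 0.26 -> shift [ 0.0901 -0.0013  0.0021] spin 0.02
```

Request:
{"method": "send_rows", "body": {
  "deltas": "0.025 0 0 0;0.05 0 0.001 0;0.07 0 0.001 0;0.087 0 0.001 0;0.087 0 0.001 0"
}}

```text
t: 8.4
eef_pos: [0.5295, 0.1517, 0.0638]
tool_rot: [-0.0, 0.622, 0.783, 0.002]
contact_force: [0.3, 0.4, -3.2]
gripper_width: 0.366
grasp_force: 60.7
```

Request:
{"method": "send_rows", "body": {
  "deltas": "0 0 0 0"
}}

```text
t: 8.5
eef_pos: [0.5299, 0.148, 0.0635]
tool_rot: [0.001, 0.623, 0.782, 0.001]
contact_force: [-0.0, -1.1, -2.8]
gripper_width: 0.366
grasp_force: 60.7
```

```bash
python3 look.py b; python3 -c "
from h import *
go([.5278,.1506,.062],12.8)"
```

```text
wrist yellow_box_ring [0.6323 0.1768 0.0391] 0.97
wrist red_hook [0.529  0.1519 0.0073] 0.88
 ring 2914 [0.6337 0.177  0.0455] [0.6349 0.1727 0.0421] [0.048 0.03  0.047]
 hook [ 0.5268  0.149  -1.3181] tcp [0.5295 0.1467 0.0627] -1.3489 (1197, 3116, np.float64(0.04947638695336213))
scene yellow_box_ring [0.6382 0.178  0.0424] 0.85
scene red_hook [0.529  0.1448 0.0029] 0.92
 top 774 (725.7, 194.3) [ 89.8 114.2] 12.9
 ring 121 [0.6383 0.1739 0.0418] [0.6372 0.1704 0.0407] [0.043 0.024 0.048]
 hook [ 0.5312  0.1472 -1.4068] tcp [0.5291 0.1474 0.0623] -1.3479 (177, 201, np.float64(0.17811263137134595))
side yellow_box_ring [0.635 0.179 0.041] 0.62
side red_hook [0.5296 0.1457 0.0063] 0.79
 top 357 (721.7, 192.2) [ 95.8 113.4] 12.9
 ring 65 [0.631  0.1742 0.043 ] [0.6337 0.1746 0.0426] [0.048 0.021 0.046]
 hook [ 0.5238  0.1468 -1.385 ] tcp [0.529  0.1478 0.0623] -1.3471 (79, 71, np.float64(0.27193013180021997))
t 9.1 pos [0.529  0.1478 0.0623] alpha 12.82 q7 0.1 -> shift [ 0.003  -0.0006  0.0003] spin 0.02
```

View pics/wrist_b.png

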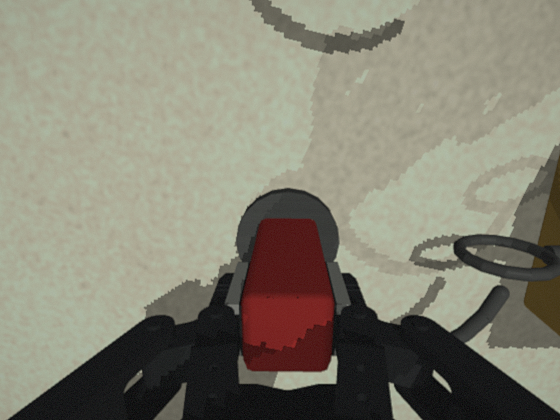

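The pin tip at (503,293) is centred in front of the ring opening at (507,257). Now the first third of the swing.

Request:
{"method": "send_rows", "body": {
  "deltas": "-0.0045 0.0003 0 -6;-0.0095 0.0012 0 -12;-0.015 0.0027 0 -18;-0.0204 0.0048 0 -24;-0.0255 0.0074 0 -30"
}}

```text
t: 9.6
eef_pos: [0.5419, 0.1244, 0.0622]
tool_rot: [-0.0, 0.398, 0.917, -0.0]
contact_force: [1.0, 0.1, -2.6]
gripper_width: 0.369
grasp_force: 60.8
```

```bash
cat >> h.py <<'E'
def swing(betas,ring=(.635,.175),th=12.8,z=.062):
    t=np.radians(th); xr=np.array([np.cos(t),np.sin(t)]); yr=np.array([-xr[1],xr[0]])
    C=np.array(ring)-.055*xr
    for b in betas:
        r=np.radians(b); p=C-.055*(np.cos(r)*xr+np.sin(r)*yr); go([*p,z],th+b)
E
python3 -c "
from h import *
swing([30,36,42,48,54,60])"
```

```text
t 9.6 pos [0.5419 0.1244 0.0622] alpha 43.07 q7 0.57 -> shift [0.0014 0.0001 0.0002] spin 0.27
t 9.6 pos [0.5419 0.1244 0.0622] alpha 43.07 q7 0.57 -> shift [-0.0044  0.0003  0.0002] spin -5.73
t 9.6 pos [0.5419 0.1244 0.0622] alpha 43.07 q7 0.57 -> shift [-0.0101  0.0012  0.0002] spin -11.73
t 9.6 pos [0.5419 0.1244 0.0622] alpha 43.07 q7 0.57 -> shift [-0.0156  0.0027  0.0002] spin -17.73
t 9.6 pos [0.5419 0.1244 0.0622] alpha 43.07 q7 0.57 -> shift [-0.021   0.0047  0.0002] spin -23.73
t 9.6 pos [0.5419 0.1244 0.0622] alpha 43.07 q7 0.57 -> shift [-0.0262  0.0073  0.0002] spin -29.73
```

No contact, so I continue.

Request:
{"method": "send_rows", "body": {
  "deltas": "-0.0044 0.0003 0 -6;-0.0101 0.0012 0 -12;-0.0156 0.0027 0 -18;-0.021 0.0047 0 -24;-0.0262 0.0073 0 -30"
}}

```text
t: 10.1
eef_pos: [0.5651, 0.1101, 0.0622]
tool_rot: [-0.0, 0.147, 0.989, -0.0]
contact_force: [0.3, 0.2, -3.2]
gripper_width: 0.366
grasp_force: 60.8
```

```bash
python3 -c "
from h import *
swing([60,66,72,78,84,90])"
```

```text
t 10.1 pos [0.5651 0.1101 0.0622] alpha 73.05 q7 1.02 -> shift [0.0001 0.0002 0.0002] spin 0.25
t 10.1 pos [0.5651 0.1101 0.0622] alpha 73.05 q7 1.02 -> shift [-0.0056  0.0005  0.0002] spin -5.75
t 10.1 pos [0.5651 0.1101 0.0622] alpha 73.05 q7 1.02 -> shift [-0.0113  0.0013  0.0002] spin -11.75
t 10.1 pos [0.5651 0.1101 0.0622] alpha 73.05 q7 1.02 -> shift [-0.0169  0.0028  0.0002] spin -17.75
t 10.1 pos [0.5651 0.1101 0.0622] alpha 73.05 q7 1.02 -> shift [-0.0223  0.0048  0.0002] spin -23.75
t 10.1 pos [0.5651 0.1101 0.0622] alpha 73.05 q7 1.02 -> shift [-0.0274  0.0074  0.0002] spin -29.75
```

Request:
{"method": "send_rows", "body": {
  "deltas": "-0.0056 0.0005 0 -6;-0.0113 0.0013 0 -12;-0.0169 0.0028 0 -18;-0.0223 0.0048 0 -24;-0.0274 0.0074 0 -30"
}}

```text
t: 10.6
eef_pos: [0.5936, 0.109, 0.0621]
tool_rot: [-0.0, -0.114, 0.994, -0.0]
contact_force: [-0.5, 0.4, -2.4]
gripper_width: 0.368
grasp_force: 60.8
```

Request:
{"method": "send_rows", "body": {
  "deltas": "0 0 0 0;0 0 0.002 0;0 0 0.0035 0"
}}

```text
t: 10.9
eef_pos: [0.5929, 0.1093, 0.0584]
tool_rot: [-0.0, -0.111, 0.994, -0.0]
contact_force: [-0.5, -0.1, -3.2]
gripper_width: 0.367
grasp_force: 60.6
```

```bash
python3 look.py c; python3 -c "
from h import *
swing([90])
o=bot.get_obs();print(o['contact_force'])"
```

```text
wrist red_hook [5.909e-01 1.121e-01 1.000e-04] 0.66
 ring 343 [0.6394 0.1778 0.0522] [0.6336 0.1785 0.0458] [0.045 0.017 0.037]
 hook [0.5904 0.1076 0.2543] tcp [0.5931 0.1095 0.0587] 0.2234 (1222, 3180, np.float64(0.048761037134605195))
scene red_hook [0.5894 0.1058 0.0022] 0.78
 top 766 (726.4, 193.3) [ 90.  114.8] 12.1
 ring 153 [0.6373 0.1747 0.0415] [0.637  0.1754 0.0411] [0.044 0.036 0.046]
 hook [0.5933 0.1041 0.1886] tcp [0.5933 0.1095 0.0588] 0.2237 (13, 56, np.float64(0.0435426365791634))
side yellow_box_ring [0.638  0.1779 0.0419] 0.92
side red_hook [0.5944 0.1087 0.0028] 0.67
 top 216 (718.9, 190.2) [ 96.5 107. ] 17.1
 hook [0.5898 0.1077 0.3597] tcp [0.5934 0.1095 0.0588] 0.2238 (3, 103, np.float64(0.02955027696925414))
t 11.5 pos [0.5934 0.1095 0.0588] alpha 102.82 q7 1.46 -> shift [-0.0001 -0.0003 -0.0032] spin 0.02
[ 0.22538898  0.22652529 -2.43813171]
```

View pics/wrist_c.png

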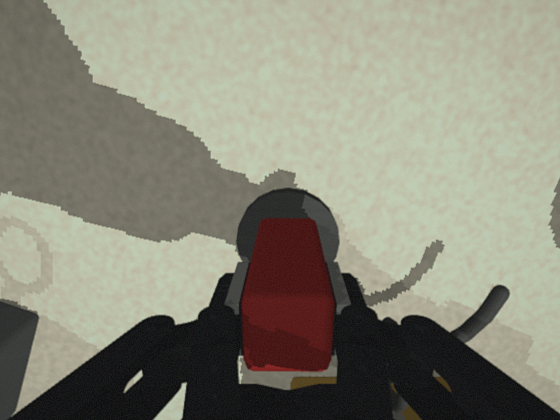

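The hook is round to the target (tip at (500,293), past the ring) but the force still shows its weight, so I lower until the foot touches.

Request:
{"method": "send_rows", "body": {
  "deltas": "0 0 0.001 0;0 0 0.001 0;0 0 0.001 0"
}}

```text
t: 11.8
eef_pos: [0.5936, 0.1095, 0.0583]
tool_rot: [0.0, -0.112, 0.994, 0.0]
contact_force: [-2.4, -0.8, 3.8]
gripper_width: 0.369
grasp_force: 61.3
```

Request:
{"method": "send_rows", "body": {
  "deltas": "0 0 0.001 0;0 0 0.001 0;0 0 0.001 0"
}}

```text
t: 12.1
eef_pos: [0.5936, 0.1096, 0.0583]
tool_rot: [0.0, -0.112, 0.994, 0.0]
contact_force: [-5.0, -0.5, 12.7]
gripper_width: 0.367
grasp_force: 62.8
```

Request:
{"method": "send_rows", "body": {
  "deltas": "0 0 -0.001 0;0 0 -0.001 0"
}}

```text
t: 12.3
eef_pos: [0.5936, 0.1095, 0.0583]
tool_rot: [0.0, -0.112, 0.994, 0.0]
contact_force: [-2.8, -0.3, 7.4]
gripper_width: 0.366
grasp_force: 61.8
```

Run:
```python
from h import *
p=bot.read_camera('scene'); q=bot.read_camera('side')
a=cv2.resize(p['img'][120:240,300:450],None,fx=4,fy=4,interpolation=2)[:, :400+200]
b=cv2.resize(q['img'][120:240,225:325],None,fx=4,fy=4,interpolation=2)[:, :400]
im=np.hstack([a,b]); im=cv2.resize(im,None,fx=.8,fy=.8); cv2.imwrite('pics/thr.png',im[:,:,::-1]); print(im.shape)
```

```text
(384, 800, 3)
```

View pics/thr.png

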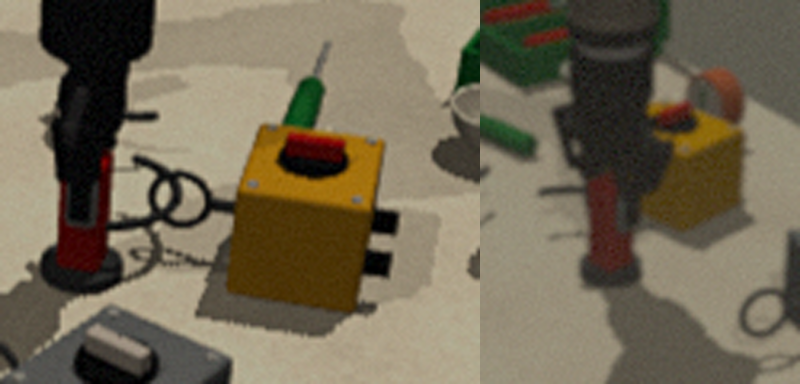

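The scene crop shows the pin looped through the yellow ring at about (170,200), with the foot on the counter. I release and rise.

Request:
{"method": "send_rows", "body": {
  "deltas": "0 0 0 0;0 0 0 0;0 0 0 0;0 0 0 0;0 0 0 0",
  "claw": 1
}}

```text
t: 12.9
eef_pos: [0.5934, 0.1094, 0.0577]
tool_rot: [-0.0, -0.112, 0.994, 0.0]
contact_force: [-0.1, -0.3, -0.3]
gripper_width: 0.998
grasp_force: 0.0
```

Request:
{"method": "send_rows", "body": {
  "deltas": "0 0 -0.02 0;0 0 -0.05 0;0 0 -0.09 0;0 0 -0.13 0;0 0 -0.16 0"
}}

```text
t: 13.4
eef_pos: [0.594, 0.1096, 0.2205]
tool_rot: [0.001, -0.112, 0.994, 0.0]
contact_force: [0.3, 0.3, 0.5]
gripper_width: 1.002
grasp_force: 0.0
```

Request:
{"method": "send_rows", "body": {
  "deltas": "0 0 0 0;0 0 0 0;0 0 0 0"
}}

```text
t: 13.7
eef_pos: [0.5926, 0.1092, 0.2165]
tool_rot: [-0.001, -0.112, 0.994, -0.0]
contact_force: [0.6, -0.2, -0.6]
gripper_width: 1.001
grasp_force: 0.0
```

```bash
sed -i "s/h=P\[:,2\]-.*; P\[:,2\]=h/pass/" look.py; sed -i "s/,a\]); print/,a] if 0 else [.5936,.1095,.2234]); print/" look.py; python3 look.py d
python3 - <<'E'
from h import *
p=bot.read_camera('scene'); print(bot.landmark_of(p,'blue_hook')[:1])
w=bot.read_camera('wrist')
a=cv2.resize(p['img'][120:240,300:450],None,fx=3,fy=3,interpolation=2)
b=cv2.resize(w['img'],(480,360)); im=np.hstack([a,b])[:,:800] if 0 else np.hstack([a[:,:320],b])
cv2.imwrite('pics/fin.png',im[:,:,::-1])
E
```

```text
wrist yellow_box_ring [0.6314 0.1761 0.0382] 0.72
wrist red_hook [0.5908 0.112  0.0017] 0.56
 top 6287 (721.5, 197.1) [ 90.3 108.7] 12.9
 ring 759 [0.6321 0.1761 0.046 ] [0.6352 0.1755 0.0422] [0.047 0.036 0.047]
 hook [0.591  0.1087 0.2454] tcp [0.5928 0.1093 0.2166] 0.2239 (959, 337, np.float64(0.16205053172325654))
scene yellow_box_ring [0.6422 0.1774 0.04  ] 0.8
scene red_hook [ 0.5907  0.1047 -0.0041] 0.93
 top 772 (726.0, 193.2) [ 89.6 112.8] 12.6
 ring 148 [0.6375 0.1747 0.0421] [0.6367 0.1756 0.0404] [0.044 0.034 0.048]
 hook [0.5934 0.1072 0.1879] tcp [0.5933 0.1094 0.2174] 0.2239 (105, 227, np.float64(0.1410108419765071))
side red_hook [0.5942 0.1088 0.0024] 0.74
 top 348 (719.0, 192.2) [ 96.4 111.6] 11.0
 hook [0.5902 0.1079 0.2948] tcp [0.5934 0.1095 0.2178] 0.2238 (39, 153, np.float64(0.13378349720308388))
[{'xyz': [0.476, 0.3599, -0.0034], 'confidence': 0.92}]
```

View pics/fin.png

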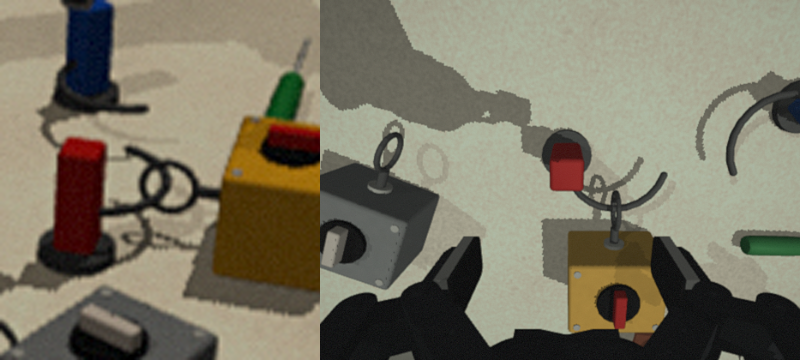

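The red hook stands upright with the ring at the middle of its curve, which computes to about (56, 56) mm in the hook's frame. The blue hook has not moved.

```bash
python3 -c "
from station import bot
print(bot.hand_in())"
```

```text
the job is handed in; nothing more can be done
None
```

I handed the job in at about 14 s: the red hook stands upright with its pin through the yellow box's ring at about the middle of its curve, the blue hook is untouched, and the gripper is clear; no verdict was returned.

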